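Tip the hotplate's heat shield upright and latch it

ROBOT

A 6-joint arm with a two-finger parallel gripper is mounted at the origin on the work surface. World frame = base frame: x ahead of the robot, y to its left, z up, the work surface at z = 0. Lengths are in mm, angles in rad, forces in N, time in s.
With the tool pointing down it reaches from about 375 to 750 mm from the base axis. Payload 9 kg.
Tool frame: the origin (TCP) lies at the very end of the fingers, on their centre line; the grasp point (between the pads) lies 19 mm behind it; z points along the fingers, y is the line along which they close (so a half turn about z gives the same grasp; the last joint's range is limited). The gripper opens to 85 mm and grips with 20 to 120 N. Pads are 22 mm wide; open, the fingers measure 114 mm over their backs; the gripper's body (76 mm by 85 mm) begins 54 mm behind the grasp point. The pads swing forward as they close: fully open they stand 13 mm farther back than shut.
Start: joints at [0.969, 0.104, 0.097, 1.564, 0, 1.353], TCP at [224.675, 556.379, 231.331] pointing down, gripper open.
Joint ranges: [-2.99, 2.99], [-0.84, 1.86], [-1.1, 1.16], [-1.84, 2.11], [-1.51, 1.56], [-3.14, 3.14]. Speed limits (rad/s): [2.22, 2.22, 2.57, 3.14, 3.14, 3.14].

INTERFACE

Orientations are given as a unit quaternion [x, y, z, w].
In Python, from plant import bot gives the robot as it stands. The module is installed in compiled form; this text tells all that it offers.
- The arm moves only by the tool send_rows, never from a script. Its argument "moves" is a list of rows, each an object with "translation": the shift along the tool's x, y, z in mm, a list of three; "spin": the turn about the tool's z in rad; "fingers": the closure, from 0 (fully open) to 1 (shut). In form: [{"translation": [x, y, z], "spin": spin, "fingers": fingers}, ...]. A call has 1 to 20 rows; each row shifts and turns the commanded pose from where the row before left it, along the tool's axes as they then stand; what a row does not reach is not made up. A row lasts 1/10 s, in which the tool goes at most 50 mm and 8.59 degrees, less where a joint would pass 70% of its speed; a pose out of reach is approached as far as the arm can. A call with a gripper value outside its range is refused whole. The fingers move at their own pace and stop on an object; the grip force is fixed at half the most. Time passes only in rows, so rows that do not move let the fingers close. It gives the time, the measured TCP pose, the force, the opening and the grip force at its end, in the units of the state.
- bot.state(): the state, without advancing time (a new reading comes with each control period).
- bot.get_image(name): name is "scene" or "top" or "wrist"; returns a dict with "color" (400x640x3 uint8, blue, green, red), "range_z" (400x640 float32, mm along the optical axis (not along the pixel's ray), 0 where there is no reading), "vertical_fov" (degrees; the focal length in pixels is half the picture's height over the tangent of half this angle, whatever the lens; pixels are square), "cx", "cy" (the principal point, pixels), "R" (3x3) and "t" (3): a world point X has camera coordinates R X + t. Camera axes: x right, y down, z forward; pixel columns grow to the right and rows downward; lengths in mm; the calibration is good to about 2 mm. A picture is of the moment at which its call begins.
- bot.sign_off(): hands the job in; it is judged then, once.
The state is a dict: "t": time; "joint_pos": joint angles; "qvel": joint speeds; "joint_torque": joint torques, N m; "position": TCP position; "orientation": TCP orientation; "wrist_force": force on the tool from outside, world axes, zero at the start; "torque": the same for the moment, N m; "grip_width": finger opening in mm; "gripper_force": force on a finger pad.
Only numpy, scipy, OpenCV 4.12 (cv2) and the standard library are available. Lean on these libraries where they do the work, as an engineer would, in place of code of your own. Each camera call takes 0.05 s, during which the arm holds its last target. There are 200 camera calls.

TASK

Put the white heat shield up in front of the hotplate: slide it flat along the blue rails until its far edge is square against the steel fence, then tip it up from its near edge, keeping its foot down on the rails, and press it back until it stands upright against the fence and the orange spring catch has snapped down in front of it. Then take the hand away, and leave the other things on the bench as they are.

Things in the scene. Friction and masses are not known exactly. Their poses are not given: they have to be found in the camera images.
- stand: Fixed shield stand. Origin: on the bench below the fence's face, mid-width; +x points from the rails to the fence and on to its back, +y along the fence, z up; its yaw varies. The fence is two steel posts 22 mm wide at y=+-60 mm with two crossbars; its flat face is the plane x=0, up to 185 mm above the bench.
- rail_mid (a point): Point of the stand midway between its two blue rails (stand x=-100 mm, y=0), level with their flat tops, 70 mm above the bench. The rails run from stand x=0 to -200 mm, each 30 mm wide, centred at y=+-60 mm; the slot between them is 90 mm wide, empty down to the bench and open towards the robot, so a fingertip can reach under the shield there.
- fence_foot (a point): Point on the stand where the fence's face meets the rail tops, mid-width (stand x=0, y=0, 70 mm above the bench); axes as the stand's.
- shield_center (a point): Centre of the loose white heat shield, a flat rigid plate 130 (its x) x 170 (y) x 8 mm (z), 0.17 to 0.36 kg, red stripe along its near (-x) edge. Starts flat on the rails, far edge (+x) 15 to 40 mm short of the fence, up to 0.12 rad askew. Upright and latched, its -x axis points up, its near edge is on top, 200 mm above the bench; its centre 135 mm up, 4 mm before the fence's face.
- shield_foot (a point): Middle of the shield's far lower edge (shield x=+65 mm, at the underside): the edge on which it pivots. Against the fence and flat it lies at stand x=0, and once upright at stand x=-8 mm, on the rail tops. Pressed against the fence with about 10 N, the shield's near edge is carried up by friction with the fingertip; from some 30 degrees on a light push raises it. Let go before it is latched, it falls back.
- catch_mid (a point): Point midway between the bail's two orange noses, at their lower ends: 195 mm above the bench, 12 mm in front of the fence's face. Each nose is 24 mm wide, at stand y=+-66 mm, leaving 108 mm free between them; they reach from 11.5 to about 41 mm in front of the fence's face, with undersides that slope up towards the robot, to 209 mm. It moves with the bail.
- bail (a joint): Angle (rad) of the spring catch, a steel bail hinged behind the fence (axis along stand y, 22 mm behind the fence's face, 187 mm above the bench) and reaching forward over its top. 0 is down (closed). The shield's top edge pressed towards the fence cams it up by about 0.15 rad, for about 8 N in all (less than 15 N); a spring snaps it back to 0 once the shield is past.
- beaker: Bystander: clear glass beaker, 80 mm across, 100 mm tall, to the left of the stand. Origin: centre of its underside.
- amber_jar: Bystander: amber jar, 64 mm across, 85 mm tall, to the right of the stand. Origin: centre of its underside.
- spatula: Bystander: a 190 mm spatula lying on the left of the bench. Origin: underside, mid-length.
- wash_bottle: Bystander: white bottle with red cap, 68 mm across, 170 mm tall, on the right. Origin: centre of its underside.
- flask: Bystander: green glass conical flask, 88 mm across, 130 mm tall, on the left. Origin: centre of its underside.
- cork_ring: Bystander: cork ring, 110 mm across, 30 mm tall, on the right near the robot. Origin: centre of its underside.
Not all that is in view belongs to the job. What is shaped like the part that bears shield_center but green or purple is not meant.

How it is judged (in metres and radians):
On the way:
1. the shield lies flat on the rails with the middle of its far edge within 6 mm of the fence, square to it within 0.06 rad (x of shield_foot in the frame of stand above -0.006 m and angle between shield_center's own z axis and vertical below 0.12 rad and angle between the y axis of shield_center and the y axis of stand, either way round below 0.06 rad), for 0.1 s.
At the end, for the whole second after the job is handed in: The shield stands upright (within 0.07 rad) on its former far edge on the rails, flat against the fence (centre within 6 mm of 4 mm before its face, within 20 mm of the fence's mid-width, square within 0.06 rad), the bail is back down (below 0.03 rad) and all is at rest (angle between shield_center's own z axis and vertical between 1.5 and 1.64 rad and angle between shield_center's own x axis and vertical above 3 rad and angle between the y axis of shield_center and the y axis of stand, either way round below 0.06 rad and x of shield_center in the frame of stand between -0.01 and 0.002 m and y of shield_center in the frame of stand between -0.02 and 0.02 m and z of shield_center in the frame of stand between 0.13 and 0.14 m and value of joint bail below 0.03 rad and linear speed of shield below 0.02 m/s); the robot touches nothing.
It fails at once if the shield's foot is lifted more than 20 mm off the rails (z of shield_foot in the frame of stand above 0.09 m).
It fails at once if the shield falls off the rails (z of shield_foot in the frame of stand below 0.05 m).
It fails at once if a bystander is moved by more than 30 mm (distance of any of beaker, amber_jar, spatula, wash_bottle, flask, cork_ring from where it was at the start of the episode above 0.03 m).
It also fails if it takes over 54 s, if anything falls off the work surface, if the arm or the gripper's body presses on something with over 40 N, if the wrist force passes 120 N, or if a joint passes its speed limit or range.

## Working session

There is one attempt and no reset: what is moved stays moved. The work goes in short steps, Python scripts to look and compute and a tool call to move; the robot and the scene stay as the last step left them, time stands still between calls to the robot, and variables do not carry over. Pictures are saved under pics/ and viewed, at most 10 in all, crops included, and the job is handed in when it is done.

Besides the shell and the picture viewer there is one more tool, called after "Call:" as name(argument=value, ...), one argument or row to a line, values as JSON. send_rows: Moves the arm, as the interface text tells. Its arguments: {"type":"object","properties":{"moves":{"type":"array","items":{"type":"object","properties":{"translation":{"type":"array","items":{"type":"number"}},"spin":{"type":"number"},"fingers":{"type":"number"}}}}},"required":["moves"]}

```bash
mkdir -p pics; cat > h.py <<'E'
import numpy as np, cv2
from plant import bot
def cam(n):
    d=bot.get_image(n); d['f']=200/np.tan(np.radians(d['vertical_fov'])/2); return d
def pt(d,u,v,r=1):
    z=d['range_z'][v-r:v+r+1,u-r:u+r+1]; z=np.median(z[z>0])
    c=np.array([(u-d['cx'])/d['f']*z,(v-d['cy'])/d['f']*z,z])
    return np.array(d['R']).T@(c-np.array(d['t']))
def cloud(d):
    v,u=np.mgrid[:400,:640]; z=d['range_z']
    c=np.stack([(u-d['cx'])/d['f']*z,(v-d['cy'])/d['f']*z,z],-1)
    return (c-np.array(d['t']))@np.array(d['R'])
E
python3 - <<'E'
from h import *
a=cam('scene');b=cam('top')
cv2.imwrite('pics/a.png',a['color']);cv2.imwrite('pics/b.png',b['color'])
np.savez('b.npz',P=cloud(b),c=b['color']);np.savez('a.npz',P=cloud(a),c=a['color'])
print(bot.state())
E
```

```text
{'t': 0.1, 'joint_pos': array([ 9.69339664e-01,  1.04651174e-01,  9.65801237e-02,  1.56388828e+00,
       -1.78960217e-05,  1.35311316e+00]), 'qvel': array([-0.00062603, -0.00127567,  0.00171652, -0.00064858,  0.00083966,
       -0.00017028]), 'joint_torque': array([ 5.85515401e-03, -5.58209145e+01,  5.04721320e+01,  1.30476529e-02,
       -2.68321010e-04, -4.78986306e-05]), 'position': array([224.47663952, 556.12191596, 230.61150188]), 'orientation': array([ 1.90711317e-01,  9.81645993e-01, -5.36969283e-04, -2.23354279e-04]), 'wrist_force': array([-0.79331662,  0.74247213, -0.23803116]), 'torque': array([-0.00088097, -0.02680452, -0.01370029]), 'gripper_force': 0.0, 'grip_width': 85.43550561645786}
```

View pics/a.png

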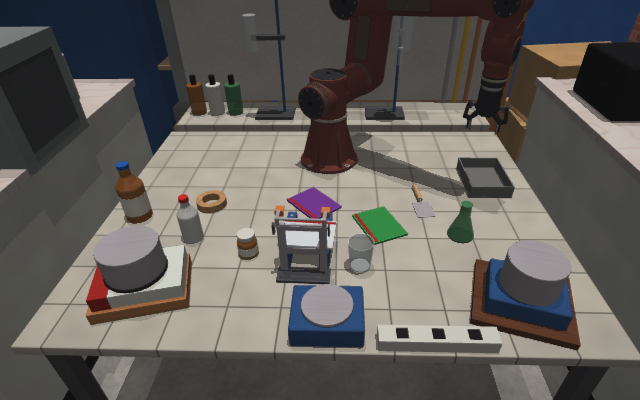

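View pics/b.png

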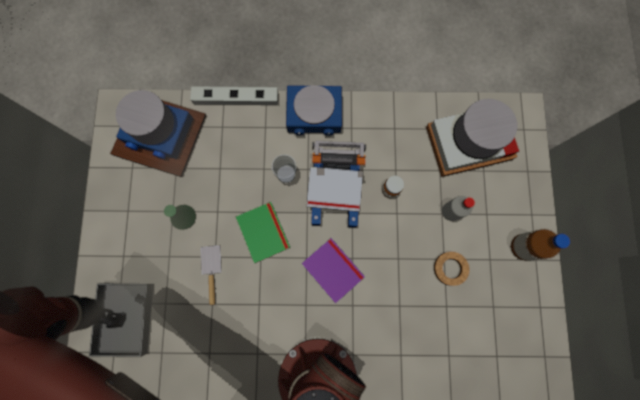

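The scene view shows the robot at the back and the stand at (303,240). In the top view the white shield is at (335,187), with its red stripe at (333,206), blue rails ending at (317,220) and (352,220), and orange noses at (318,158) and (360,160). There are three plate candidates in the top view: white at (335,187), green at (262,232) and purple at (333,270). The white one, lying on the rails with its stripe towards the robot, is the one meant. I'll confirm it in a crop.

```bash
python3 - <<'E'
from h import *
B=np.load('b.npz');P,c=B['P'],B['c'].astype(int)
cv2.imwrite('pics/c.png',cv2.resize(B['c'][130:240,280:410],None,fx=6,fy=5.4,interpolation=cv2.INTER_CUBIC))
reg=np.zeros((400,640),bool);reg[135:232,295:375]=1
b,g,r=c[...,0],c[...,1],c[...,2]
def rep(n,m):
    p=P[m&reg]; 
    if len(p)<5: print(n,len(p));return
    q=p[:,:2].astype(np.float32); rect=cv2.minAreaRect(q)
    print(n,len(p),p.mean(0).round(1),np.percentile(p[:,2],[5,50,95]).round(1),rect)
rep('plate',(P[...,2]>72)&(P[...,2]<86)&((abs(r-b)<30)&(r>100)|(r>b+60)))
rep('stripe',(r>b+60)&(r>g+60)&(P[...,2]>60)&(P[...,2]<95)&(g<70))
rep('orange',(r>b+70)&(P[...,2]>180))
rep('blue',(b>r+40)&(P[...,2]>60)&(P[...,2]<80))
rep('fence',(P[...,2]>160))
E
```

```text
plate 1989 [594.8 -50.2  78.9] [74.7 78.9 83.1] ((577.5010375976562, -48.41554260253906), (169.8007354736328, 165.6205596923828), 85.18038940429688)
stripe 89 [543.1 -44.1  79.1] [75.4 79.2 82.5] ((543.4273681640625, -44.00322723388672), (160.29660034179688, 6.642011642456055), 85.0143051147461)
orange 112 [650.9 -55.9 219.2] [201.6 208.9 217.5] ((485.2131042480469, -52.41009521484375), (150.4984893798828, 362.0278015136719), 89.07434844970703)
blue 287 [536.6 -50.1  70.9] [66.8 70.7 74.9] ((579.3226318359375, -51.225975036621094), (145.2414093017578, 199.7241668701172), 88.30480194091797)
fence 784 [665.7 -54.8 251.6] [173.6 204.  222.1] ((508.64324951171875, -60.04864501953125), (404.9284362792969, 161.2765350341797), 0.8950979113578796)
```

View pics/c.png

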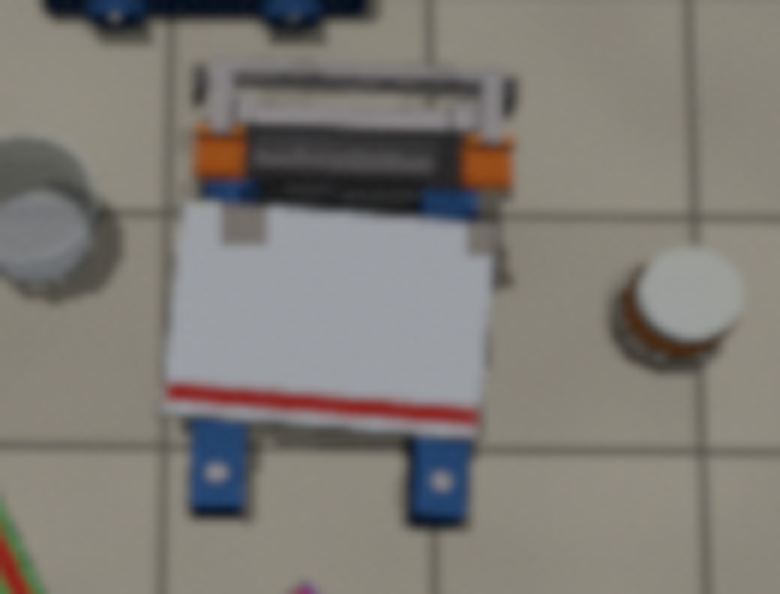

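The crop confirms the white shield: stripe from (168,391) to (478,415), rail ends at (217,512) and (440,522), noses at (220,155) and (486,160). Next I'll compute the stand and shield frames.

```bash
python3 - <<'E'
from h import *
b=cam('top');C=b['color'].astype(int)
R=np.array(b['R']);t=np.array(b['t']);C0=-R.T@t
def on(u,v,z):
    d=R.T@np.array([(u-b['cx'])/b['f'],(v-b['cy'])/b['f'],1]); return C0+d*(z-C0[2])/d[2]
cr=lambda x,y,z: on(280+(x+.5)/6-.5,130+(y+.5)/5.4-.5,z)
for n,x,y,z in [('railL end l',190,512,70),('railL end r',244,512,70),('railR end l',409,522,70),('railR end r',467,522,70),
 ('noseL far-l',195,126,209),('noseL r',245,126,209),('noseL near',220,178,209),('noseR l',460,135,209),('noseR r',512,139,209),('noseR near',486,188,209),
 ('pl nl',162,412,78),('pl nr',479,436,78),('pl fl',184,203,78),('pl fr',494,240,78)]:
    print(n,cr(x,y,z).round(1))
P=cloud(b)
B,G,Rr=C[...,0],C[...,1],C[...,2]
m=(B>Rr+40)
for s in [(305,330),(340,365)]:
    k=np.zeros_like(m);k[207:230,s[0]:s[1]]=1;k&=m
    v,u=np.nonzero(k)
    p=np.array([on(x,y,70) for x,y in zip(u,v)])
    print(cv2.minAreaRect(p[:,:2].astype(np.float32)),p.mean(0))
m=(Rr>B+60)&(Rr>G+60)
k=np.zeros_like(m);k[195:215,300:375]=1;v,u=np.nonzero(k&m)
p=np.array([on(x,y,78) for x,y in zip(u,v)]);print('stripe',p.mean(0),np.polyfit(p[:,1],p[:,0],1),p[:,1].min(),p[:,1].max())
E
```

```text
railL end l [479.3  24.7  70. ]
railL end r [479.5  -4.   70. ]
railR end l [474.4 -91.7  70. ]
railR end r [ 474.7 -122.6   70. ]
noseL far-l [672.1  22.7 209. ]
noseL r [672.4  -1.8 209. ]
noseL near [642.8  10.1 209. ]
noseR l [ 668.2 -107.2  209. ]
noseR r [ 666.2 -132.6  209. ]
noseR near [ 638.4 -119.6  209. ]
pl nl [537.7  40.2  78. ]
pl nr [ 524.9 -128.6   78. ]
pl fl [666.1  30.   78. ]
pl fr [ 644.6 -138.1   78. ]
((508.25909423828125, 9.805965423583984), (48.65581130981445, 25.722352981567383), 0.5317272543907166) [509.25234264  10.3704375   70.        ]
((501.1477355957031, -108.72525024414062), (25.670700073242188, 45.40317916870117), 89.65592193603516) [ 501.10383874 -107.99068806   70.        ]
stripe [543.22197973 -45.8710696   78.        ] [8.35521084e-02 5.47054604e+02] -124.26165787297018 35.82817034685064
```

Call:
send_rows(
  moves=[
    {"translation": [0,0,0],"spin": -0.115,"fingers": 1},
    {"translation": [0,0,0],"spin": -0.115,"fingers": 1},
    {"translation": [0,0,0],"spin": -0.116,"fingers": 1},
    {"translation": [-19.8,-39.4,0],"spin": 0,"fingers": 1},
    {"translation": [-19.8,-39.4,0],"spin": 0,"fingers": 1},
    {"translation": [-19.8,-39.4,0],"spin": 0,"fingers": 1},
    {"translation": [-19.8,-39.4,0],"spin": 0,"fingers": 1},
    {"translation": [-19.8,-39.4,0],"spin": 0,"fingers": 1},
    {"translation": [-19.8,-39.4,0],"spin": 0,"fingers": 1},
    {"translation": [-19.8,-39.4,0],"spin": 0,"fingers": 1},
    {"translation": [-19.8,-39.4,0],"spin": 0,"fingers": 1},
    {"translation": [-19.8,-39.4,0],"spin": 0,"fingers": 1},
    {"translation": [-19.8,-39.4,0],"spin": 0,"fingers": 1},
    {"translation": [-19.8,-39.4,0],"spin": 0,"fingers": 1},
    {"translation": [-19.8,-39.4,0],"spin": 0,"fingers": 1},
    {"translation": [-19.8,-39.4,0],"spin": 0,"fingers": 1},
    {"translation": [-19.8,-39.4,0],"spin": 0,"fingers": 1},
    {"translation": [-19.8,-39.4,0],"spin": 0,"fingers": 1},
  ],
)

```text
t: 1.95
position: [499.5, -47.3, 231.2]
orientation: [0.019, 1.0, 0.0, 0.0]
wrist_force: [1.1, 0.3, 0.8]
grip_width: -0.1
gripper_force: 0.0
```

```bash
python3 - <<'E'
from h import *
d=cam('wrist');cv2.imwrite('pics/w.png',d['color']);np.savez('w.npz',P=cloud(d),c=d['color'])
P=cloud(d);print((-np.array(d['R']).T@np.array(d['t'])).round(),np.array(d['R'])[2].round(2))
E
```

```text
[427. -45. 374.] [ 0.29 -0.01 -0.96]
```

View pics/w.png

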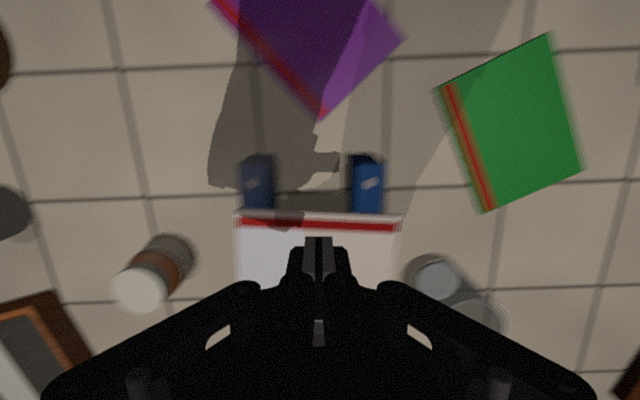

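The wrist view (image up points to the robot) shows the shield's near edge from (234,212) to (402,214) and the rail ends at about (258,155) and (365,156). The closed fingers at (318,240) are over the shield in the picture only because of perspective. I'll measure these points.

```bash
python3 - <<'E'
import numpy as np
W=np.load('w.npz');P=W['P']
c=W['c'].astype(int)
for n,u,v in [('near L',245,216),('near R',392,217),('mid',318,215),('rail a top',258,200),('rail b top',366,200)]: print(n,P[v,u].round(1))
for u in (250,258,266,358,366,376):
    col=P[140:214,u]; k=np.nonzero((abs(col[:,2]-70)<6))[0]; print(u,k.min()+140,col[k.min()].round(1),col[k.max()].round(1))
m=(c[...,2]>c[...,0]+60)&(c[...,2]>c[...,1]+60);k=np.zeros_like(m);k[212:236,230:405]=1;p=P[k&m];p=p[abs(p[:,2]-78)<8];print(len(p),p.mean(0),np.polyfit(p[:,1],p[:,0],1),p[:,1].min(),p[:,1].max())
E
```

```text
near L [ 533.  -123.8   78. ]
near R [539.5  26.9  78.6]
mid [534.9 -48.9  77.4]
rail a top [ 518.8 -110.7   69.9]
rail b top [522.7   1.3  70.6]
250 161 [ 478.4 -115.8   65.7] [ 524.8 -118.7   73.9]
258 161 [ 478.6 -107.6   66.3] [ 524.7 -110.2   75.2]
266 161 [478.7 -99.2  67.8] [ 525.9 -102.    75.8]
358 202 [526.5  -6.2  64.6] [534.1  -7.5  74.9]
366 161 [482.6   1.6  67. ] [534.4   0.8  74.7]
376 161 [482.8  11.6  67.6] [535.7  11.6  72.2]
807 [545.51331524 -40.86755863  78.29961572] [7.94758245e-02 5.48761298e+02] -128.70990895442964 28.280866522048274
```

Call:
send_rows(
  moves=[
    {"translation": [0,0,41],"spin": 0,"fingers": 1},
    {"translation": [0,0,41],"spin": 0,"fingers": 1},
    {"translation": [0,0,41],"spin": 0,"fingers": 1},
    {"translation": [0,0,40],"spin": 0,"fingers": 1},
    {"translation": [-10,0,0],"spin": 0,"fingers": 1},
    {"translation": [-3,0,0],"spin": 0,"fingers": 1},
    {"translation": [-3,0,0],"spin": 0,"fingers": 1},
    {"translation": [-3,0,0],"spin": 0,"fingers": 1},
    {"translation": [-3,0,0],"spin": 0,"fingers": 1},
    {"translation": [-3,0,0],"spin": 0,"fingers": 1},
  ],
)

```text
t: 3.0
position: [524.4, -46.5, 68.9]
orientation: [0.019, 1.0, -0.0, 0.0]
wrist_force: [-2.4, -0.0, 1.4]
grip_width: 0.3
gripper_force: 1.2
```

Call:
send_rows(
  moves=[
    {"translation": [-2,0,0],"spin": 0,"fingers": 1},
    {"translation": [-2,0,0],"spin": 0,"fingers": 1},
    {"translation": [-2,0,0],"spin": 0,"fingers": 1},
    {"translation": [-2,0,0],"spin": 0,"fingers": 1},
    {"translation": [-2,0,0],"spin": 0,"fingers": 1},
  ],
)

```text
t: 3.5
position: [534.2, -46.7, 68.3]
orientation: [0.019, 1.0, 0.0, -0.0]
wrist_force: [-2.0, -0.3, 1.8]
grip_width: 0.2
gripper_force: 1.3
```

Call:
send_rows(
  moves=[
    {"translation": [-1.5,0,0],"spin": 0,"fingers": 1},
    {"translation": [-1.5,0,0],"spin": 0,"fingers": 1},
  ],
)

```text
t: 3.7
position: [537.0, -46.9, 68.3]
orientation: [0.019, 1.0, -0.0, -0.0]
wrist_force: [-8.0, -1.2, 5.1]
grip_width: 0.3
gripper_force: 4.1
```

Call:
send_rows(
  moves=[
    {"translation": [-1.5,0,0],"spin": 0,"fingers": 1},
    {"translation": [-1,0,0],"spin": 0,"fingers": 1},
  ],
)

```text
t: 3.9
position: [537.3, -47.0, 68.1]
orientation: [0.019, 1.0, -0.0, -0.003]
wrist_force: [-19.2, -1.6, 13.7]
grip_width: -0.2
gripper_force: 9.6
```

```bash
python3 - <<'E'
from h import *
d=cam('top');P=cloud(d);c=d['color'].astype(int)
R=np.array(d['R']);C0=-R.T@np.array(d['t'])
m=(c[...,2]>c[...,0]+60)&(c[...,2]>c[...,1]+60);k=np.zeros_like(m);k[190:215,300:375]=1
k[:,325:347]=0
v,u=np.nonzero(k&m);print(len(u))
ray=np.stack([(u-d['cx'])/d['f'],(v-d['cy'])/d['f'],np.ones(len(u))],1)@R
p=C0+ray*((78-C0[2])/ray[:,2])[:,None]
print(p.mean(0),np.polyfit(p[:,1],p[:,0],1),p[:,1].min(),p[:,1].max())
s=bot.state();print(s['wrist_force'],s['position'],s['t'])
E
```

```text
0<stdin>:9: RuntimeWarning: Mean of empty slice.
  ret = um.true_divide(
Traceback (most recent call last):
TypeError: expected non-empty vector for x
```

```bash
python3 - <<'E'
from h import *
d=cam('wrist');P=cloud(d);c=d['color'].astype(int)
m=(c[...,2]>c[...,0]+60)&(c[...,2]>c[...,1]+60)&(abs(P[...,2]-78)<8)&(P[...,0]>520)&(P[...,0]<600)&(abs(P[...,1]+50)<90)
p=P[m];print(len(p))
if len(p)>9: print(p.mean(0),np.polyfit(p[:,1],p[:,0],1),p[:,1].min(),p[:,1].max())
e=cam('scene');cv2.imwrite('pics/s2.png',np.hstack([cv2.resize(e['color'][180:300,240:380],(400,343)),cv2.resize(d['color'],(400,343))]))
s=bot.state();print(s['wrist_force'],s['position'],s['t'])
E
```

```text
1502
[558.48581669 -52.21998156  78.24192021] [7.43783573e-02 5.62369853e+02] -129.24372090918158 36.83131330651342
[-16.86764931  -1.3777899   10.27195625] [537.29085386 -47.01301961  68.05856569] 4.05
```

View pics/s2.png

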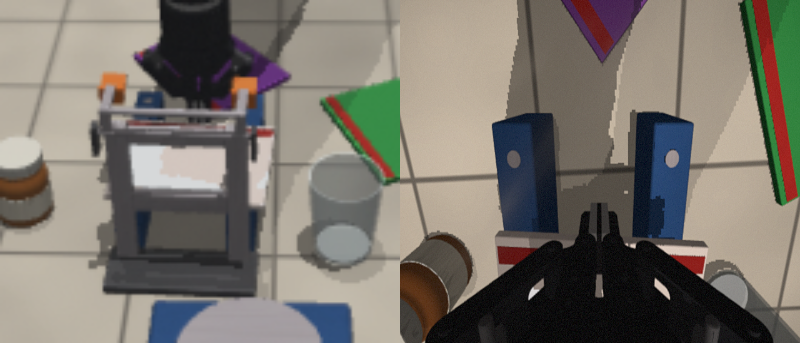

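```bash
python3 - <<'E'
from h import *
d=cam('wrist');P=cloud(d);c=d['color'].astype(int)
blue=(c[...,0]>c[...,2]+35)&(abs(P[...,2]-70)<4)&(P[...,0]>470)&(P[...,0]<545)
for lo,hi in((-130,-85),(-30,30)):
    p=P[blue&(P[...,1]>lo)&(P[...,1]<hi)]
    xs=np.arange(488,538,6); 
    q=[(x,np.percentile(w,2),np.percentile(w,98)) for x in xs if len(w:=p[abs(p[:,0]-x)<3][:,1])>20]
    q=np.array(q);print(len(p),np.percentile(p[:,0],1),q[[0,-1]].round(1),np.polyfit(q[:,0],q[:,1],1)[0],np.polyfit(q[:,0],q[:,2],1)[0], q[:,1:].mean())
p=P[(c.min(-1)>110)&(abs(P[...,2]-78.3)<3)&(P[...,0]>535)&(P[...,0]<560)]
# near edge: min x by y bin
q=np.array([(y,np.percentile(w,3)) for y in range(-125,35,8) if len(w:=p[abs(p[:,1]-y)<4][:,0])>8]);print(q.round(1).tolist(),np.polyfit(q[:,0],q[:,1],1))
E
```

```text
4050 479.07423357405224 [[ 488.  -123.1  -96.6]
 [ 536.  -117.5  -98.3]] 0.28385171409259824 -0.015585283155616235 -107.93910485104996
6451 483.20886763238195 [[488.   -4.5  23.2]
 [536.   -5.3  21.4]] -0.012234724288139152 -0.03773952101322393 8.605584213169001
[[-125.0, 542.1], [-117.0, 542.7], [-109.0, 543.4], [-101.0, 544.0], [-29.0, 549.3], [-21.0, 550.1], [3.0, 552.0], [11.0, 552.5], [19.0, 553.3], [27.0, 553.7]] [7.67879986e-02 5.51702325e+02]
```

The near edge is still about 0.04 rad askew to the rails: slope 0.076 against 0.035. I'll push on its right half to square it up.

Call:
send_rows(
  moves=[
    {"translation": [8,0,-3.5],"spin": 0,"fingers": 1},
    {"translation": [0,-20,0],"spin": 0,"fingers": 1},
    {"translation": [0,-20,0],"spin": 0,"fingers": 1},
    {"translation": [-4,0,0],"spin": 0,"fingers": 1},
    {"translation": [-2,0,0],"spin": 0,"fingers": 1},
  ],
)

```text
t: 4.6
position: [536.1, -87.1, 71.9]
orientation: [0.019, 1.0, -0.0, -0.0]
wrist_force: [-3.3, -2.1, 0.9]
grip_width: -0.0
gripper_force: 1.7
```

Call:
send_rows(
  moves=[
    {"translation": [-1,0,0],"spin": 0,"fingers": 1},
    {"translation": [-1,0,0],"spin": 0,"fingers": 1},
  ],
)

```text
t: 4.8
position: [537.9, -86.4, 71.7]
orientation: [0.019, 1.0, -0.0, -0.0]
wrist_force: [-3.7, -1.6, 1.6]
grip_width: 0.1
gripper_force: 2.1
```

Call:
send_rows(
  moves=[
    {"translation": [-1,0,0],"spin": 0,"fingers": 1},
    {"translation": [-0.5,0,0],"spin": 0,"fingers": 1},
  ],
)

```text
t: 5.0
position: [538.7, -86.5, 71.6]
orientation: [0.019, 1.0, 0.0, -0.001]
wrist_force: [-9.5, -1.8, 4.0]
grip_width: 0.0
gripper_force: 4.8
```

```bash
cat > e.py <<'E'
from h import *
d=cam('wrist');P=cloud(d);c=d['color'].astype(int)
p=P[(c.min(-1)>110)&(abs(P[...,2]-78.3)<3)&(P[...,0]>535)&(P[...,0]<562)&(abs(P[...,1]+50)<90)]
q=np.array([(y,np.percentile(w,3)) for y in range(-125,35,8) if len(w:=p[abs(p[:,1]-y)<4][:,0])>8]);print(q.round(1).tolist(),np.polyfit(q[:,0],q[:,1],1))
E
python3 e.py
```

```text
[[-69.0, 551.8], [-61.0, 550.3], [-53.0, 550.6], [-45.0, 551.2], [-37.0, 551.4], [-29.0, 551.6], [-21.0, 551.9], [-13.0, 552.3], [-5.0, 552.4], [3.0, 552.4], [11.0, 553.0], [19.0, 553.0], [27.0, 553.0]] [2.53244320e-02 5.52447584e+02]
```

Call:
send_rows(
  moves=[
    {"translation": [10,0,0],"spin": 0,"fingers": 1},
    {"translation": [0,36,0],"spin": 0,"fingers": 1},
    {"translation": [0,0,20],"spin": 0,"fingers": 1},
    {"translation": [0,0,0],"spin": 0,"fingers": 1},
  ],
)

```text
t: 5.45
position: [530.0, -49.0, 49.9]
orientation: [0.018, 1.0, 0.001, -0.001]
wrist_force: [-0.1, -0.4, -0.2]
grip_width: 0.2
gripper_force: 0.0
```

Call:
send_rows(
  moves=[
    {"translation": [-9,0,0],"spin": 0,"fingers": 1},
    {"translation": [-2,0,-0.5],"spin": 0,"fingers": 1},
    {"translation": [0,0,0],"spin": 0,"fingers": 1},
  ],
)

```text
t: 5.75
position: [539.9, -50.6, 51.8]
orientation: [0.019, 1.0, 0.001, -0.003]
wrist_force: [-13.8, 1.9, 2.8]
grip_width: 0.1
gripper_force: 7.0
```

Call:
send_rows(
  moves=[
    {"translation": [0,0,-2],"spin": 0,"fingers": 1},
    {"translation": [0,0,-2],"spin": 0,"fingers": 1},
    {"translation": [0,0,-3],"spin": 0,"fingers": 1},
    {"translation": [0,0,-3],"spin": 0,"fingers": 1},
  ],
)

```text
t: 6.15
position: [539.9, -50.6, 61.6]
orientation: [0.019, 1.0, 0.001, -0.003]
wrist_force: [-11.6, 1.4, -1.2]
grip_width: -0.0
gripper_force: 5.4
```

```bash
cat > p.py <<'E'
from h import *
d=cam('wrist');P=cloud(d);c=d['color'].astype(int)
m=(c[...,2]>c[...,0]+60)&(c[...,2]>c[...,1]+60)&(P[...,2]>72)&(P[...,0]>520)&(P[...,0]<690)&(abs(P[...,1]+50)<90)
p=P[m];print('stripe',len(p),p.mean(0).round(1) if len(p) else '')
if len(p)>9:
  for s in (p[:,1]<-60,p[:,1]>-40):
    if s.sum()>5: print(p[s].mean(0).round(1))
E
python3 p.py
```

```text
stripe 979 [562.9 -12.   88. ]
[ 559.6 -113.5   87.7]
[563.9  22.6  88.1]
```

Call:
send_rows(
  moves=[
    {"translation": [0,0,-4],"spin": 0,"fingers": 1},
    {"translation": [-0.1,0,-4],"spin": 0,"fingers": 1},
    {"translation": [-0.5,0,-4],"spin": 0,"fingers": 1},
    {"translation": [-0.6,0,-4],"spin": 0,"fingers": 1},
    {"translation": [-0.7,0,-4],"spin": 0,"fingers": 1},
  ],
)

```text
t: 6.7
position: [542.2, -50.8, 82.1]
orientation: [0.019, 1.0, 0.001, -0.002]
wrist_force: [-10.7, 2.5, 1.1]
grip_width: 0.2
gripper_force: 5.5
```

```bash
python3 p.py
```

```text
stripe 711 [566.1  -5.9 106.4]
[ 562.5 -117.4  105.7]
[567.   25.1 106.6]
```

Call:
send_rows(
  moves=[
    {"translation": [-0.9,0,-4],"spin": 0,"fingers": 1},
    {"translation": [-1,0,-4],"spin": 0,"fingers": 1},
    {"translation": [-1.2,0,-4],"spin": 0,"fingers": 1},
    {"translation": [-1.3,0,-4],"spin": 0,"fingers": 1},
    {"translation": [-1.4,0,-4],"spin": 0,"fingers": 1},
    {"translation": [-1.5,0,-4],"spin": 0,"fingers": 1},
  ],
)

```text
t: 7.35
position: [549.3, -51.1, 106.4]
orientation: [0.019, 1.0, 0.001, -0.002]
wrist_force: [-13.5, 2.3, 4.2]
grip_width: 0.3
gripper_force: 6.7
```

```bash
python3 p.py
```

```text
stripe 451 [574.1   4.2 128.2]
[ 568.6 -125.5  128.5]
[575.1  27.3 128.2]
```

Call:
send_rows(
  moves=[
    {"translation": [-1.4,0,-3.7],"spin": 0,"fingers": 1},
    {"translation": [-1.4,0,-3.7],"spin": 0,"fingers": 1},
    {"translation": [-1.4,0,-3.6],"spin": 0,"fingers": 1},
    {"translation": [-1.9,0,-3.4],"spin": 0,"fingers": 1},
    {"translation": [-1.9,0,-3.3],"spin": 0,"fingers": 1},
    {"translation": [-2,0,-3.3],"spin": 0,"fingers": 1},
    {"translation": [-2,0,-2.9],"spin": 0,"fingers": 1},
    {"translation": [-2,0,-2.9],"spin": 0,"fingers": 1},
    {"translation": [-2.1,0,-2.8],"spin": 0,"fingers": 1},
  ],
)

```text
t: 8.3
position: [567.6, -52.2, 137.0]
orientation: [0.019, 1.0, 0.0, -0.0]
wrist_force: [-5.4, 1.6, 2.6]
grip_width: 0.3
gripper_force: 2.4
```

```bash
python3 p.py
```

```text
stripe 187 [593.4  14.  155.2]
[ 588.6 -127.3  155.1]
[593.8  25.4 155.2]
```

Call:
send_rows(
  moves=[
    {"translation": [-2.4,0,-2.8],"spin": 0,"fingers": 1},
    {"translation": [-2.4,0,-2.8],"spin": 0,"fingers": 1},
    {"translation": [-2.4,0,-2.8],"spin": 0,"fingers": 1},
    {"translation": [-2.6,0,-2.5],"spin": 0,"fingers": 1},
    {"translation": [-2.6,0,-2.5],"spin": 0,"fingers": 1},
    {"translation": [-2.6,0,-2.5],"spin": 0,"fingers": 1},
    {"translation": [-2.9,0,-2.3],"spin": 0,"fingers": 1},
    {"translation": [-2.9,0,-2.3],"spin": 0,"fingers": 1},
    {"translation": [-2.9,0,-2.3],"spin": 0,"fingers": 1},
    {"translation": [-3,0,-2],"spin": 0,"fingers": 1},
    {"translation": [-3,0,-2],"spin": 0,"fingers": 1},
    {"translation": [-3,0,-2],"spin": 0,"fingers": 1},
  ],
)

```text
t: 9.55
position: [600.3, -53.2, 164.8]
orientation: [0.019, 1.0, 0.0, 0.0]
wrist_force: [-0.2, 0.5, 0.1]
grip_width: -0.0
gripper_force: 0.4
```

```bash
python3 p.py; python3 - <<'E'
from h import *
e=cam('scene');t=cam('top');cv2.imwrite('pics/s3.png',np.hstack([cv2.resize(e['color'][170:300,240:380],(400,371)),cv2.resize(t['color'][130:240,280:400],(400,371))]))
E
```

```text
stripe 11 [527.3 -50.9 307.3]
```

View pics/s3.png

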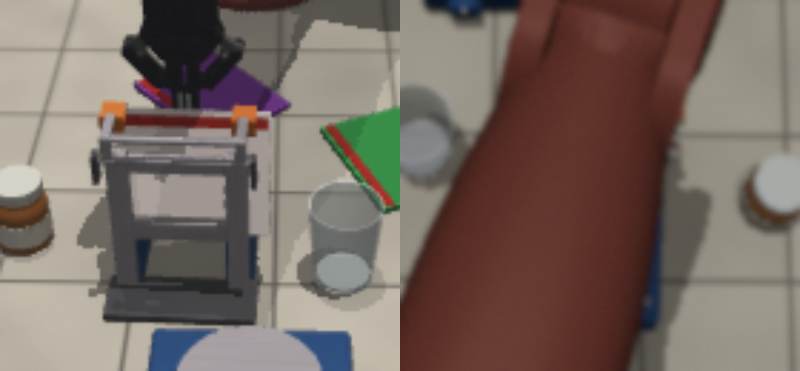

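The scene view shows the shield tilted up about 60°, with the stripe at about (190,125) behind the fence. In the top view the arm hides it. I'll check the stripe's ends using scene depth.

```bash
cat > q.py <<'E'
from h import *
d=cam('scene');P=cloud(d);c=d['color'].astype(int)
m=(c[...,2]>c[...,0]+50)&(c[...,2]>c[...,1]+50)&(P[...,2]>120)&(P[...,2]<230)&(P[...,0]>590)&(P[...,0]<690)&(abs(P[...,1]+50)<100)
o=m&(c[...,1]>c[...,0]+35);r=m&~o
for n,k in(('stripe',r),('orange',o)):
    p=P[k];print(n,len(p))
    if len(p)>5: print(p.mean(0).round(1),np.percentile(p,[3,97],axis=0).round(1).tolist(), np.polyfit(p[:,1],p[:,0],1).round(3))
w=(c.min(-1)>95)&(c.max(-1)-c.min(-1)<40)&(P[...,0]>590)&(P[...,0]<678)&(P[...,2]>90)&(P[...,2]<200)&(abs(P[...,1]+50)<100)
p=P[w];print('white',len(p),np.percentile(p,[2,98],axis=0).round(1).tolist())
A=np.c_[p[:,1:],np.ones(len(p))];print('x=ay+bz+c',np.linalg.lstsq(A,p[:,0],rcond=None)[0].round(3))
E
python3 q.py
```

```text
stripe 134
[627.6 -45.1 177.3] [[621.3, -112.2, 170.8], [656.2, 29.4, 206.6]] [3.20000e-02 6.29055e+02]
orange 80
[653.4 -53.8 210. ] [[643.8, -130.4, 205.2], [672.2, 21.6, 215.0]] [2.70000e-02 6.54838e+02]
white 977 [[618.3, -110.0, 91.6], [674.2, 35.3, 185.3]]
x=ay+bz+c [ 3.50000e-02 -5.55000e-01  7.24454e+02]
```

Call:
send_rows(
  moves=[
    {"translation": [-3.3,0,-2],"spin": 0,"fingers": 1},
    {"translation": [-3.3,0,-2],"spin": 0,"fingers": 1},
    {"translation": [-3.3,0,-2],"spin": 0,"fingers": 1},
    {"translation": [-3.4,0,-2],"spin": 0,"fingers": 1},
    {"translation": [-3.4,0,-2],"spin": 0,"fingers": 1},
    {"translation": [-3.4,0,-2],"spin": 0,"fingers": 1},
    {"translation": [-3.5,0,-2],"spin": 0,"fingers": 1},
    {"translation": [-3.5,0,-2],"spin": 0,"fingers": 1},
  ],
)

```text
t: 10.55
position: [627.3, -54.3, 180.9]
orientation: [0.019, 1.0, 0.0, 0.0]
wrist_force: [-0.9, -0.1, -1.0]
grip_width: 0.0
gripper_force: 0.2
```

```bash
python3 q.py
```

```text
stripe 70
[651.9 -35.5 190.2] [[643.5, -127.8, 179.4], [666.1, 29.8, 213.9]] [6.1000e-02 6.5406e+02]
orange 59
[654.4 -35.4 210.5] [[646.9, -130.3, 205.3], [669.7, 21.7, 214.2]] [1.1000e-02 6.5476e+02]
white 800 [[644.1, -106.4, 92.6], [676.9, 32.9, 196.4]]
x=ay+bz+c [ 3.50000e-02 -2.86000e-01  7.04431e+02]
```

Call:
send_rows(
  moves=[
    {"translation": [-3.5,0,-1],"spin": 0,"fingers": 1},
    {"translation": [-3.5,0,-1],"spin": 0,"fingers": 1},
    {"translation": [-3,0,-1],"spin": 0,"fingers": 1},
    {"translation": [-3,0,-1],"spin": 0,"fingers": 1},
    {"translation": [-3,0,-1],"spin": 0,"fingers": 1},
  ],
)

```text
t: 11.1
position: [642.5, -54.8, 185.2]
orientation: [0.019, 1.0, 0.0, -0.001]
wrist_force: [-3.8, 1.2, -3.6]
grip_width: -0.2
gripper_force: 1.8
```

Call:
send_rows(
  moves=[
    {"translation": [-3,0,-1],"spin": 0,"fingers": 1},
    {"translation": [-3,0,0],"spin": 0,"fingers": 1},
    {"translation": [-3,0,0],"spin": 0,"fingers": 1},
    {"translation": [-3,0,0],"spin": 0,"fingers": 1},
  ],
)

```text
t: 11.5
position: [655.4, -55.3, 186.9]
orientation: [0.019, 1.0, 0.0, 0.0]
wrist_force: [-3.2, -0.2, -1.0]
grip_width: -0.0
gripper_force: 1.2
```

Call:
send_rows(
  moves=[
    {"translation": [-2.5,0,0],"spin": 0,"fingers": 1},
    {"translation": [-2.5,0,0],"spin": 0,"fingers": 1},
  ],
)

```text
t: 11.7
position: [660.5, -55.5, 187.1]
orientation: [0.019, 1.0, -0.0, 0.0]
wrist_force: [-0.5, 0.4, 1.0]
grip_width: -0.5
gripper_force: 0.0
```

Call:
send_rows(
  moves=[
    {"translation": [-1.5,0,0],"spin": 0,"fingers": 1},
    {"translation": [-1.5,0,0],"spin": 0,"fingers": 1},
  ],
)

```text
t: 11.9
position: [661.9, -55.6, 187.0]
orientation: [0.019, 1.0, -0.0, -0.001]
wrist_force: [-15.4, 0.1, 7.2]
grip_width: -0.0
gripper_force: 7.7
```

```bash
python3 q.py
```

```text
stripe 13
[ 650.8 -111.2  211.5] [[642.0, -130.7, 206.7], [671.5, -38.0, 214.5]] [2.05000e-01 6.73581e+02]
orange 57
[653.5 -27.4 210. ] [[645.8, -128.7, 204.5], [672.4, 21.8, 214.4]] [4.80000e-02 6.54848e+02]
white 29 [[668.1, -134.2, 160.0], [678.0, 11.0, 199.6]]
x=ay+bz+c [ 2.6000e-02 -4.5000e-02  6.8592e+02]
```

The shield is hard against the fence at the predicted x. I'll press slightly more, ease off and retreat.

Call:
send_rows(
  moves=[
    {"translation": [-0.7,0,0],"spin": 0,"fingers": 1},
    {"translation": [0,0,0],"spin": 0,"fingers": 1},
    {"translation": [1.5,0,0],"spin": 0,"fingers": 1},
    {"translation": [1.5,0,0],"spin": 0,"fingers": 1},
    {"translation": [1.5,0,0],"spin": 0,"fingers": 1},
    {"translation": [2,0,0],"spin": 0,"fingers": 1},
    {"translation": [3,0,0],"spin": 0,"fingers": 1},
  ],
)

```text
t: 12.65
position: [654.2, -55.3, 186.7]
orientation: [0.019, 1.0, 0.0, 0.0]
wrist_force: [-0.1, -0.6, -0.3]
grip_width: 0.2
gripper_force: 0.0
```

```bash
python3 q.py
```

```text
stripe 13
[ 651.1 -111.1  211.7] [[641.5, -130.9, 207.5], [672.6, -37.9, 215.7]] [2.01000e-01 6.73391e+02]
orange 58
[653.4 -26.9 209.8] [[644.4, -128.8, 205.8], [672.6, 21.7, 214.2]] [4.10000e-02 6.54473e+02]
white 18 [[671.7, -134.0, 189.4], [677.6, 15.3, 199.4]]
x=ay+bz+c [3.00000e-03 2.40000e-02 6.71095e+02]
```

Force is zero and the shield hasn't moved. I'll back away fully and look.

Call:
send_rows(
  moves=[
    {"translation": [15,0,0],"spin": 0,"fingers": 1},
    {"translation": [30,0,0],"spin": 0,"fingers": 1},
    {"translation": [40,0,-10],"spin": 0,"fingers": 1},
    {"translation": [40,0,-20],"spin": 0,"fingers": 1},
    {"translation": [20,0,-20],"spin": 0,"fingers": 1},
    {"translation": [0,40,-10],"spin": 0,"fingers": 1},
    {"translation": [0,45,0],"spin": 0,"fingers": 1},
    {"translation": [0,45,0],"spin": 0,"fingers": 1},
    {"translation": [0,45,0],"spin": 0,"fingers": 1},
    {"translation": [0,45,0],"spin": 0,"fingers": 1},
    {"translation": [0,0,0],"spin": 0,"fingers": 1},
    {"translation": [0,0,0],"spin": 0,"fingers": 1},
  ],
)

```text
t: 13.9
position: [517.3, 170.8, 246.6]
orientation: [0.018, 1.0, -0.0, 0.0]
wrist_force: [0.1, -0.9, -0.1]
grip_width: -0.1
gripper_force: 0.0
```

```bash
python3 - <<'E'
from h import *
e=cam('scene');t=cam('top');cv2.imwrite('pics/s4.png',np.hstack([cv2.resize(e['color'][170:300,240:380],(400,371)),cv2.resize(t['color'][130:240,280:400],(400,371))]))
P=cloud(t);c=t['color'].astype(int)
k=(P[...,2]>185)&(P[...,2]<235)&(P[...,0]>630)&(P[...,0]<720)&(abs(P[...,1]+55)<100)
o=k&(c[...,2]>c[...,0]+60);print(P[o].mean(0).round(1),np.percentile(P[o][:,2],[5,95]))
E
```

```text
[653.7 -54.3 209.3] [200.96053762 216.20902412]
```

View pics/s4.png

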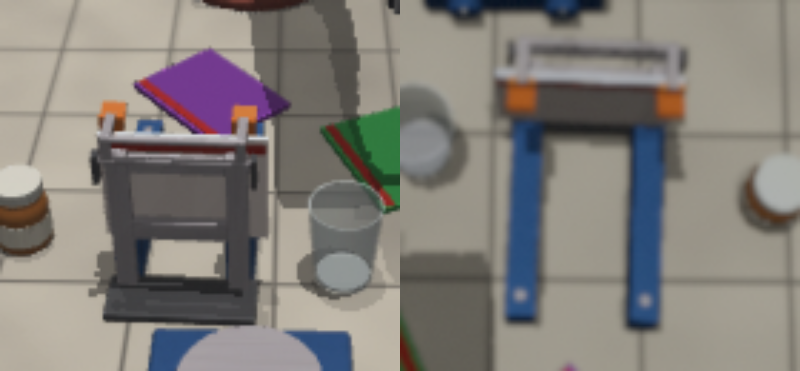

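The shield stands upright against the fence, with its top edge at (497–687, 75) in the top view. The noses at (521,97) and (670,102) are down in front of it, and it is about 4 mm off centre. The bystanders in view look undisturbed.

```bash
python3 -c "
from plant import bot
print(bot.sign_off())"
```

```text
the job is handed in; nothing more can be done
None
```

The white shield was upright against the fence with the orange catch down in front of it and the hand clear at the last look, and the job was handed in after about 14 s of robot time; the hand-in returned no verdict.

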